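Load brass die blanks into the gravity feed rack

TASK

Load the three brass die blanks into the sloping feed rack: the long bar goes first and the short bar behind it in the narrow lane, and the round one in the wide lane. Their faces are lapped, so tilt each blank to the slope, lay it down flat on the open upper part of its lane and let go, so that it slides under the clear guard and comes to rest at the bottom of its lane (the short bar against the long one); do not drop it or dig an edge into the rack. Leave the other things on the bench where they stand.

Things in the scene. Friction and masses are not known exactly. Their poses are not given: they have to be found in the camera images.
- rack: Feed rack: a low steel stand, fixed to the bench, 285 by 112 mm, carrying a sloping deck (slope) with two straight lanes side by side. Origin: on the bench under its middle; x points to the deck's high end, z up. The deck's low edge is 30 mm above the bench and its high end 174 mm.
- slope: Deck of the feed rack. Origin: on its surface at the low edge, midway across. x runs uphill along the deck, y across the lanes, z square to the deck, tilted 0.50 rad (28.6 deg) from vertical. 300 mm long, 110 wide, slick (friction 0.24 to 0.36): a blank let go flat on it slides down by itself. Ribs 4 mm thick and 5 mm high flank the lanes. Toe stop at x = 0, 26 mm high.
- narrow_toe (a point): Foot of the narrow lane: centre of its width, on the deck's surface, at the toe stop; at y = +33 mm on the slope. The lane is 36 mm wide and runs straight uphill (slope's x) to the top.
- wide_toe (a point): Foot of the wide lane: centre of its width, on the deck's surface, at the toe stop; at y = -20 mm on the slope. The lane is 62 mm wide and runs straight uphill (slope's x) to the top.
- guard_edge (a point): Middle of the upper edge, on top, of the clear flat guard that covers both lanes from the toe stop to 130 mm uphill; its underside is 32 mm and its top 35 mm above the deck. Blanks slide under it; further uphill (130 to 300 mm from the stop) the lanes are open from above.
- long_blank: Long brass bar, 80 mm (x) by 30 mm (y) by 22 mm thick, about 0.45 kg, lying flat on the bench. Origin: centre of its underside, z up. It goes lengthwise in the narrow lane, against the toe stop.
- short_blank: Short brass bar, 45 mm (x) by 30 mm (y) by 22 mm thick, about 0.25 kg, lying flat. Origin: centre of its underside, z up. It goes lengthwise in the narrow lane, uphill of the long bar and against it.
- round_blank: Round brass blank, 56 mm in diameter and 22 mm thick, about 0.46 kg, lying flat. Origin: centre of its underside, z up. It goes in the wide lane, against the toe stop.
- oil_jar: Small capped amber glass jar, 32 mm in diameter, 42 mm tall, standing close beside one end of the long bar. Origin: centre of its underside. Loose; leave alone.
- loupe: Black eye loupe, 33 mm in diameter, 28 mm tall, standing close beside a long side of the short bar. Origin: centre of its underside. Loose; leave alone.
- slip_stone: Grey sharpening stone, 70 mm (x) by 18 mm (y) by 13 mm high, lying close beside the round blank. Origin: centre of its underside. Loose; leave alone.
- tape_roll: Roll of masking tape lying flat, 90 mm in diameter, 24 mm high. Origin: centre of its underside. Loose; leave alone.
- graver_block: Wooden block, 150 mm (x) by 58 mm (y) by 48 mm high, with five gravers standing in it, up to 150 mm above the bench. Origin: centre of its underside. Fixed.
- sandbag: Round leather sandbag, 160 mm in diameter, 45 mm high, with a small steel and brass vice on it reaching 91 mm above the bench and 65 mm from the centre. Origin: centre of its underside. Fixed.
Things that resemble listed ones, but are neither listed nor needed, are in the scene too. What is shaped like the long_blank but orange or pink is not meant.

How it is judged (in metres and radians):
At the end, for the whole second after the job is handed in: Blanks flat on the slope, released, at rest, within 6 mm of their lanes' centre lines: long bar in the narrow lane and round blank in the wide lane, each within 5 mm of the toe stop; short bar in the narrow lane, its centre 98 to 109 mm from the stop, against the long bar (x of long_blank in the frame of slope between 0.036 and 0.045 m and y of long_blank in the frame of slope between 0.027 and 0.039 m and z of long_blank in the frame of slope between -0.004 and 0.004 m and angle between the z axis of each of long_blank, short_blank, round_blank and the z axis of slope, either way round below 0.08 rad and linear speed of each of long_blank, short_blank, round_blank below 0.01 m/s and x of short_blank in the frame of slope between 0.098 and 0.109 m and y of short_blank in the frame of slope between 0.027 and 0.039 m and z of short_blank in the frame of slope between -0.004 and 0.004 m and x of round_blank in the frame of slope between 0.024 and 0.033 m and y of round_blank in the frame of slope between -0.026 and -0.014 m and z of round_blank in the frame of slope between -0.004 and 0.004 m); the robot touches nothing.
It fails at once if a blank touches the rack (over 1 N) while tilted more than 8 degrees from the slope: an edge dug in ((contact force between long_blank and slope above 1 N and angle between the z axis of long_blank and the z axis of slope, either way round above 0.14 rad) or (contact force between short_blank and slope above 1 N and angle between the z axis of short_blank and the z axis of slope, either way round above 0.14 rad) or (contact force between round_blank and slope above 1 N and angle between the z axis of round_blank and the z axis of slope, either way round above 0.14 rad)).
It fails at once if a blank is dropped on the rack (over it, unheld and more than 12 mm above the deck) ((contact force between the fingers and long_blank below 0.02 N and z of long_blank in the frame of slope between 0.012 and 0.25 m and x of long_blank in the frame of slope between 0 and 0.31 m and y of long_blank in the frame of slope between -0.06 and 0.06 m) or (contact force between the fingers and short_blank below 0.02 N and z of short_blank in the frame of slope between 0.012 and 0.25 m and x of short_blank in the frame of slope between 0 and 0.31 m and y of short_blank in the frame of slope between -0.06 and 0.06 m) or (contact force between the fingers and round_blank below 0.02 N and z of round_blank in the frame of slope between 0.012 and 0.25 m and x of round_blank in the frame of slope between 0 and 0.31 m and y of round_blank in the frame of slope between -0.06 and 0.06 m)).
It fails at once if a loose bystander is shifted by more than 20 mm (distance of any of oil_jar, loupe, slip_stone, tape_roll from where it was at the start of the episode above 0.02 m).
It also fails if it takes over 70 s, if anything falls off the work surface, if the arm or the gripper's body presses on something with over 40 N, if the wrist force passes 120 N, or if a joint passes its speed limit or range.

ROBOT

A 6-joint arm with a two-finger parallel gripper is mounted at the origin on the work surface. World frame = base frame: x ahead of the robot, y to its left, z up, the work surface at z = 0. Lengths are in m, angles in degrees, forces in N, time in s.
With the tool pointing down it reaches from about 0.3 to 0.75 m from the base axis. Payload 8.5 kg.
Tool frame: the origin (TCP) lies at the centre of the arm's flange, where the gripper is bolted on; the fingertips stand 173 mm ahead of it and the grasp point (between the pads) lies env.pinch_z ahead of it (env.pinch_z is the distance from the TCP to the grasp point, in m); z points along the fingers, y is the line along which they close (so a half turn about z gives the same grasp; the last joint's range is limited). The gripper opens to 85 mm and grips with 20 to 120 N. Pads are 22 mm wide; open, the fingers measure 114 mm over their backs; the gripper's body (76 mm by 85 mm) begins 54 mm behind the grasp point. The pads swing forward as they close: fully open they stand 13 mm farther back than shut.
Start: joints at [-89.169, 21.807, 74.336, -0, 83.858, -12.336], TCP at [0.125, -0.536, 0.405] pointing down, gripper open.
Joint ranges: [-178.18, 178.18], [-50.72, 133.34], [12.68, 142.11], [-81.47, 261.47], [9.98, 163.14], [-165.26, 165.26]. Speed limits (degrees/s): [136.94, 136.94, 180, 180, 180, 180].

INTERFACE

Orientations are given as a 3x3 rotation matrix whose columns are the frame's x, y, z axes.
In Python, from rig import env, get_image, job, spotter gives the robot as it stands. The module is installed in compiled form; this text tells all that it offers.
- The arm moves only by the shell command python3 -m creep 'ROWS' [FORCE]. ROWS is text: rows parted by semicolons, each of 7 numbers parted by spaces: the turn, a rotation vector about the tool's x, y, z in units of 8 degrees (1.0 is 8 degrees), then the shift along the tool's x, y, z in units of 30 mm (1.0 is 30 mm), then the finger opening in mm, from 0 to 85.4. A call has 1 to 12 rows; each row is the pose to reach, as a shift and turn from the pose commanded when the call began, along the tool's axes at that moment; what a row does not reach only later rows make up. A row lasts 1/10 s, in which the tool goes at most 50 mm and 8.59 degrees, less where a joint would pass 70% of its speed; a pose out of reach is approached as far as the arm can. A call with a gripper value outside its range is refused whole. The fingers move at their own pace and stop on an object; FORCE is the grip in N (left out, the last holds). Time passes only in rows, so rows that repeat a pose let the fingers close. It gives the time, the measured TCP pose, the force, the opening and the grip force at its end, in the units of the state.
- env.observe(): the state, without advancing time (a new reading comes with each control period).
- get_image(name): name is "side" or "top" or "wrist"; returns a dict with "image" (480x640x3 uint8, blue, green, red), "depth" (480x640 float32, m along the optical axis (not along the pixel's ray), 0 where there is no reading), "intrinsics" (3x3 intrinsics, pixels), "D" ([k1, k2, p1, p2, k3] as OpenCV has them; the pictures are not rectified), "view" (4x4, takes a point from world to camera coordinates). Camera axes: x right, y up, looking along -z (the intrinsics and any distortion apply to the point x, -y, -z); pixel columns grow to the right and rows downward; lengths in m; the calibration is good to about 2 mm. A picture is of the moment at which its call begins.
- job.close_job(): hands the job in; it is judged then, once.
Trained networks look in a picture, given as the dict that the camera call returned (one of the last four; its "shot" number tells which), for a name from the list of things; names that differ only in an ending like _2 or _b are one class to them, and where a whole thing is asked for, a point or a joint stands for the part that bears it (a point fixed in the world has none). Each returns a list of dicts, best first, with "p" (0 to 1); they miss things now and then, are a little off and sometimes report something else, mostly with a low value. They report only what shows in the picture. A call takes as long as a camera call. They do not tell look-alikes from the thing itself.
- spotter.boxes_of(label, picture): "xy" ([column, row] in pixels, amid what is visible of it).
The state is a dict: "time_s": time; "q": joint angles; "qvel": joint speeds; "joint_efforts": joint torques, N m; "position": TCP position; "tool_rot": TCP orientation; "ft_force": force on the tool from outside, world axes, zero at the start; "wrist_torque": the same for the moment, N m; "grip_width": finger opening in m; "gripper_force": force on a finger pad.
Only numpy, scipy, OpenCV 4.12 (cv2) and the standard library are available. Lean on these libraries where they do the work, as an engineer would, in place of code of your own. Each camera call takes 0.05 s, during which the arm holds its last target. There are 200 camera calls.

## Working session

There is one attempt and no reset: what is moved stays moved. The work goes in short steps, Python scripts to look and compute and a shell command to move; the robot and the scene stay as the last step left them, time stands still between calls to the robot, and variables do not carry over. Pictures are saved under pics/ and viewed, at most 10 in all, crops included, and the job is handed in when it is done.

```bash
mkdir -p pics; cat > h.py <<'E'
import numpy as np, cv2
from rig import env, get_image, job, spotter
def cloud(p):
    d=p["depth"]; h,w=d.shape
    u,v=np.meshgrid(np.arange(w),np.arange(h))
    n=cv2.undistortPoints(np.stack([u,v],-1).reshape(-1,1,2).astype(float),p["intrinsics"],np.array(p["D"])).reshape(h,w,2)
    c=np.stack([n[...,0]*d,-n[...,1]*d,-d,np.ones_like(d)],-1)
    W=(c@np.linalg.inv(p["view"]).T)[...,:3]; W[d<=0]=np.nan
    return W
E
python3 - <<'E'
from h import *
o=env.observe(); print(env.pinch_z,o["position"],o["tool_rot"],o["grip_width"],o["time_s"])
for n in ("top","side"):
    p=get_image(n); cv2.imwrite(f"pics/{n}1.png",p["image"]); W=cloud(p); np.savez(f"{n}1.npz",W=W,im=p["image"])
    for l in ["rack","slope","long_blank","short_blank","round_blank","oil_jar","loupe","slip_stone","tape_roll","graver_block","sandbag","guard_edge"]:
        try:
            for b in spotter.boxes_of(l,p)[:4]:
                x,y=map(int,np.round(b["xy"])); print(n,l,round(b["p"],2),x,y,W[y,x].round(3))
        except Exception as e: print(l,e)
E
```

```text
0.1547 [ 0.1252715  -0.53549136  0.40410601] [[ 9.73710574e-01  2.27788756e-01 -3.58264627e-05]
 [ 2.27788552e-01 -9.73709467e-01  1.49989895e-03]
 [ 3.06775551e-04 -1.46862833e-03 -9.99998875e-01]] 0.08548089924400273 0.0
top rack 0.59 106 241 [0.525 0.309 0.109]
top slope 0.81 106 243 [0.521 0.309 0.108]
top long_blank 0.91 251 243 [ 0.539 -0.002  0.026]
top long_blank 0.88 521 258 [ 0.518 -0.659  0.026]
top long_blank 0.87 340 268 [ 0.484 -0.217  0.028]
top short_blank 0.53 267 287 [ 0.435 -0.045  0.025]
top short_blank 0.19 108 244 [0.519 0.306 0.104]
top round_blank 0.95 313 199 [ 0.651 -0.148  0.023]
top oil_jar 0.67 311 198 [ 0.653 -0.143  0.025]
top oil_jar 0.45 325 278 [ 0.458 -0.181  0.042]
top slip_stone 0.47 292 196 [ 0.659 -0.096  0.017]
top slip_stone 0.36 276 278 [ 0.456 -0.065  0.029]
top tape_roll 0.92 427 281 [ 0.457 -0.427  0.026]
top tape_roll 0.27 268 287 [ 0.435 -0.047  0.025]
top graver_block 0.86 220 158 [0.741 0.079 0.048]
top sandbag 0.84 422 213 [ 0.615 -0.406  0.066]
top sandbag 0.74 322 278 [ 0.458 -0.174  0.043]
top guard_edge 0.78 107 243 [0.521 0.307 0
[... 208 characters left out ...]
k 0.78 291 283 [ 0.492 -0.236  0.02 ]
side long_blank 0.49 352 239 [ 0.659 -0.089  0.01 ]
side short_blank 0.65 269 232 [ 0.438 -0.057  0.02 ]
side round_blank 0.66 349 255 [ 0.643 -0.152  0.018]
side round_blank 0.46 295 133 [0.522 0.264 0.112]
side round_blank 0.18 268 233 [ 0.435 -0.059  0.018]
side oil_jar 0.52 280 267 [ 0.466 -0.178  0.014]
side loupe 0.64 275 238 [ 0.454 -0.08   0.019]
side slip_stone 0.34 352 346 [ 0.616 -0.447  0.06 ]
side tape_roll 0.64 276 350 [ 0.453 -0.411  0.004]
side graver_block 0.84 374 189 [0.737 0.065 0.05 ]
side graver_block 0.53 292 282 [ 0.494 -0.233  0.02 ]
side sandbag 0.66 353 346 [ 0.618 -0.444  0.056]
side guard_edge 0.71 293 133 [0.516 0.264 0.113]
```

View pics/top1.png

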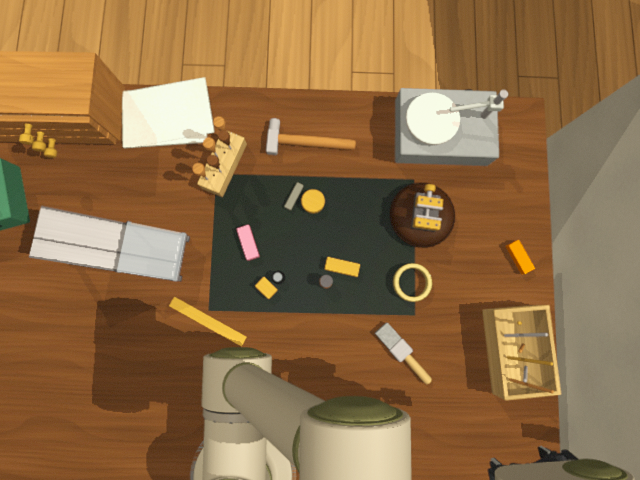

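```bash
python3 - <<'E'
import numpy as np,cv2
a=np.load("top1.npz"); im=a["im"]
c=[cv2.resize(im[y-h:y+h,x-w:x+w],(w*2*s,h*2*s),interpolation=cv2.INTER_CUBIC) for x,y,w,h,s in [(300,240,80,60,5)]]
cv2.imwrite("pics/crop1.png",c[0])
E
```

```text
(no output)
```

View pics/crop1.png

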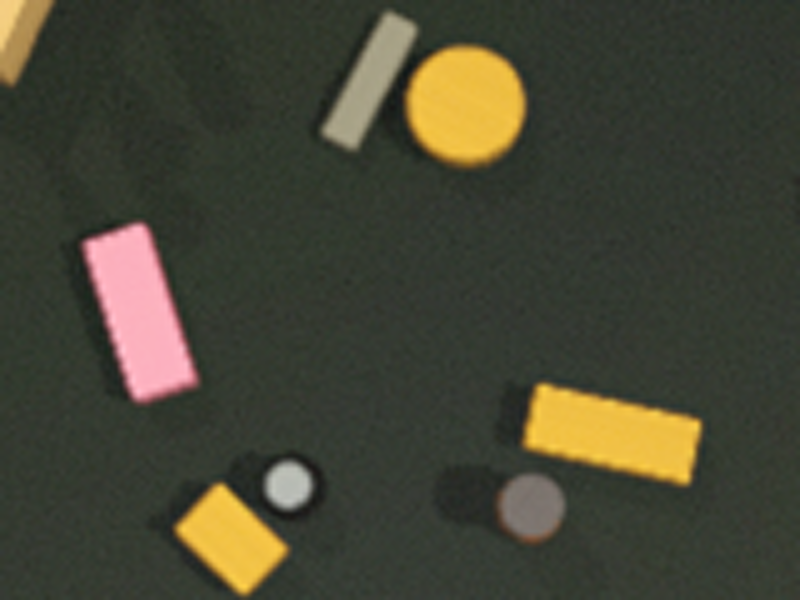

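The picture shows three things shaped like the long bar: a pink bar at (247,243), an orange bar at (520,258), and a brass bar at (342,267), with the jar at (326,281). I choose the brass one. The short bar is at (266,287) with the loupe at (277,276), and the round blank is at (313,201) with the stone at (293,196). The rack is at left, with its guarded low end to the right (world −y).

```bash
cat > m.py <<'E'
from h import *
def blob(W,xy,r,zlo,zhi):
    m=(np.hypot(W[...,0]-xy[0],W[...,1]-xy[1])<r)&(W[...,2]>zlo)&(W[...,2]<zhi)
    n,l,s,c=cv2.connectedComponentsWithStats(m.astype(np.uint8))
    k=1+np.argmax(s[1:,4]); return W[l==k]
E
python3 - <<'E'
from m import *
a=np.load("top1.npz"); W=a["W"]; im=a["im"].astype(int)
hsv=cv2.cvtColor(a["im"],cv2.COLOR_BGR2HSV)
br=(hsv[...,1]>120)&(hsv[...,2]>120)
for n,xy,r in [("long",(.484,-.217),.06),("short",(.435,-.045),.04),("round",(.651,-.146),.05)]:
    m=br&(np.hypot(W[...,0]-xy[0],W[...,1]-xy[1])<r)&(W[...,2]>.012)
    k,l,s,c=cv2.connectedComponentsWithStats(m.astype(np.uint8)); P=W[l==1+np.argmax(s[1:,4])]
    print(n,len(P),np.nanmedian(P[:,2]),cv2.minAreaRect((P[:,:2]*1000).astype(np.float32)),P[:,:2].mean(0))
for n,xy,r,z in [("jar",(.458,-.178),.03,.03),("loupe",(.458,-.068),.03,.024),("stone",(.659,-.096),.045,.008)]:
    m=(~br)&(np.hypot(W[...,0]-xy[0],W[...,1]-xy[1])<r)&(W[...,2]>z)
    k,l,s,c=cv2.connectedComponentsWithStats(m.astype(np.uint8)); P=W[l==1+np.argmax(s[1:,4])]
    print(n,len(P),np.nanmedian(P[:,2]),cv2.minAreaRect((P[:,:2]*1000).astype(np.float32)))
# rack
m=(W[...,1]>.13)&(W[...,1]<.5)&(W[...,0]>.42)&(W[...,0]<.64)&(W[...,2]>.02)
k,l,s,c=cv2.connectedComponentsWithStats(m.astype(np.uint8)); L=l==1+np.argmax(s[1:,4]);P=W[L]
print("rack",len(P),cv2.minAreaRect((P[:,:2]*1000).astype(np.float32)))
# plane in open part
Q=P[(P[:,1]>.32)&(P[:,1]<.42)]
A=np.c_[Q[:,:2],np.ones(len(Q))]
for _ in range(5):
    s,*_=np.linalg.lstsq(A,Q[:,2],rcond=None); e=Q[:,2]-A@s; g=abs(e)<.004; A,Q=A[g],Q[g]
print("plane",s,np.degrees(np.arctan(np.hypot(*s[:2]))),np.degrees(np.arctan2(s[1],s[0])),len(Q))
E
cat > /dev/null
```

```text
long 422 0.023176074506540356 ((489.1394348144531, -222.61111450195312), (79.67565155029297, 30.033687591552734), 78.71878051757812) [ 0.48877204 -0.22264856]
short 251 0.02288751948510881 ((434.5400085449219, -41.64836120605469), (44.589412689208984, 29.98921775817871), 47.342044830322266) [ 0.43416731 -0.04189177]
round 411 0.023082129670700224 ((648.1808471679688, -148.07650756835938), (53.66604995727539, 54.35445022583008), 46.079376220703125) [ 0.64838309 -0.1484197 ]
jar 129 0.04258785811243193 ((452.6052551269531, -183.82666015625), (25.89891815185547, 28.342647552490234), 1.7251290082931519)
loupe 85 0.028710092697384226 ((460.039306640625, -69.82196807861328), (21.452917098999023, 23.482677459716797), 3.1296451091766357)
stone 211 0.013626758960715746 ((661.4302368164062, -100.6229476928711), (18.578041076660156, 70.16874694824219), 64.97662353515625)
rack 7545 ((516.9198608398438, 293.1424255371094), (282.8545837402344, 114.54975891113281), 82.72180938720703)
plane [ 0.06883398  0.53901531 -0.09509649] 28.519333683449936 82.72253519251225 2508
```

```bash
python3 - <<'E'
import cv2
im=cv2.imread("pics/top1.png")[195:290,20:195]; cv2.imwrite("pics/rack1.png",cv2.resize(im,None,fx=4.5,fy=4.5,interpolation=cv2.INTER_CUBIC))
E
```

```text
(no output)
```

View pics/rack1.png

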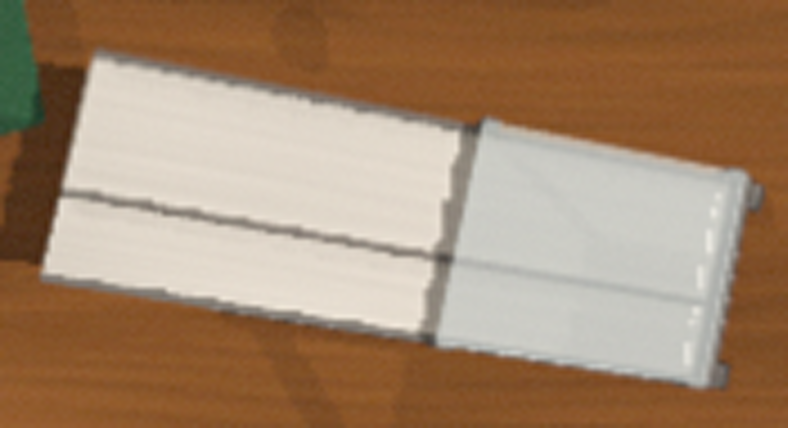

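```bash
cat >> h.py <<'E'
from scipy.spatial.transform import Rotation as Ro
def row(R,p,say=""):
    "turn (units of 8 deg) and shift (units of 30 mm) from the present pose to R,p"
    o=env.observe(); R0=np.array(o["tool_rot"]); v=Ro.from_matrix(R0.T@R).as_rotvec(degrees=True)/8
    s=R0.T@(np.array(p)-o["position"])/.03
    print(say,"turn",v.round(3),"shift",s.round(3))
def down(az):   # tool down with tool y at azimuth az (deg)
    c,s=np.cos(np.radians(az)),np.sin(np.radians(az)); y=np.array([c,s,0]); z=np.array([0,0,-1.])
    return np.c_[np.cross(y,z),y,z]
def st():
    o=env.observe(); print(round(o["time_s"],2),np.array(o["position"]).round(4),"w",round(o["grip_width"],4),"g",round(o["gripper_force"],1),"f",np.round(o["ft_force"],1),"q",np.round(o["q"],0))
E
python3 -c "
from h import *
row(down(-11.3),[.488,-.229,.34])"
```

```text
turn [-0.    -0.    -8.192] shift [14.1   -7.195  2.157]
```

```bash
python3 -m creep '0 0 -1 1.5 -0.8 0 52; 0 0 -2 3 -1.6 0 52; 0 0 -3 4.5 -2.4 0 52; 0 0 -4 6 -3.2 0.3 52; 0 0 -5 7.6 -4 0.6 52; 0 0 -6 9.2 -4.8 1 52; 0 0 -7 10.8 -5.6 1.4 52; 0 0 -8 12.4 -6.4 1.8 52; 0 0 -8.19 14 -7.1 2.1 52; 0 0 -8.19 14.1 -7.2 2.16 52; 0 0 -8.19 14.1 -7.2 2.16 52'
cat > w.py <<'E'
from m import *
import sys
n=sys.argv[1]; x,y,r=map(float,sys.argv[2:5])
p=get_image("wrist"); W=cloud(p); cv2.imwrite(f"pics/{n}.png",p["image"]); np.savez(n,W=W,im=p["image"])
hsv=cv2.cvtColor(p["image"],cv2.COLOR_BGR2HSV); br=(hsv[...,1]>120)&(hsv[...,2]>110)
m=br&(np.hypot(W[...,0]-x,W[...,1]-y)<r)&(W[...,2]>.012)&(W[...,2]<.035)
k,l,s,c=cv2.connectedComponentsWithStats(m.astype(np.uint8)); P=W[l==1+np.argmax(s[1:,4])]
P=P[P[:,2]>np.median(P[:,2])-.004]
print(len(P),np.median(P[:,2]),cv2.minAreaRect((P[:,:2]*1000).astype(np.float32)),P[:,:2].mean(0)); st()
E
python3 w.py wl .489 -.2226 .07
```

```text
time_s: 2.4
position: [0.49, -0.2263, 0.3389]
tool_rot: [[0.192, 0.981, -0.001], [0.981, -0.192, 0.001], [0.001, -0.001, -1.0]]
ft_force: [-0.4, 0.0, 0.1]
grip_width: 0.0521
gripper_force: 0.0
3781 0.02305657890024232 ((488.7578430175781, -220.0447998046875), (79.45508575439453, 30.03896713256836), 78.81236267089844) [ 0.48918022 -0.21812602]
2.45 [ 0.4889 -0.2276  0.3394] w 0.0522 g 0.0 f [0.3 0.4 1. ] q [-38.  24.  82.  -0.  74. -26.]
```

View pics/wl.png

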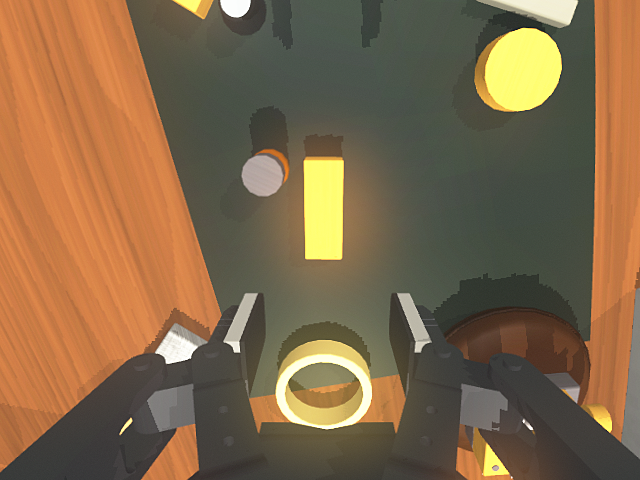

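```bash
python3 -m creep '0 0 0 0 0 1 52; 0 0 0 0 -0.03 2 52; 0 0 0 0 -0.03 3 52; 0 0 0 0 -0.03 4 52; 0 0 0 0 -0.03 4.7 52; 0 0 0 0 -0.03 5.1 52; 0 0 0 0 -0.03 5.3 52; 0 0 0 0 -0.03 5.3 25; 0 0 0 0 -0.03 5.3 25; 0 0 0 0 -0.03 5.3 25; 0 0 0 0 -0.03 5.3 25; 0 0 0 0 -0.03 5.3 25' 70
python3 -m creep '0 0 0 0 0 0 20; 0 0 0 0 0 0 20; 0 0 0 0 0 0 20'; python3 -c "from h import *;st()"
```

```text
time_s: 3.65
position: [0.4871, -0.2288, 0.182]
tool_rot: [[0.196, 0.981, 0.001], [0.981, -0.196, -0.001], [-0.001, 0.001, -1.0]]
ft_force: [-2.8, -0.6, 7.3]
grip_width: 0.0282
gripper_force: 70.4
time_s: 3.95
position: [0.4871, -0.2289, 0.182]
tool_rot: [[0.196, 0.981, 0.001], [0.981, -0.196, -0.001], [-0.001, 0.001, -1.0]]
ft_force: [-2.9, -0.8, 7.6]
grip_width: 0.028
gripper_force: 70.4
3.95 [ 0.4871 -0.2289  0.182 ] w 0.028 g 70.4 f [-2.9 -0.8  7.6] q [-38.  36.  93.  -0.  51. -26.]
```

```bash
python3 -m creep '0 0 0 0 0 -0.3 20; 0 0 0 0 0 -1 20; 0 0 0 0 0 -2 20; 0 0 0 0 0 -3 20; 0 0 0 0 0 -4 20; 0 0 0 0 0 -5 20; 0 0 0 0 0 -5 20;0 0 0 0 0 -5 20'
python3 - <<'E'
from h import *
st(); o=env.observe()
p=get_image("side"); W=cloud(p)
g=np.array([.487,-.229,o["position"][2]-.165,1]); c=p["view"]@g; K=p["intrinsics"]; u=int(K[0,0]*c[0]/-c[2]+K[0,2]); v=int(-K[1,1]*c[1]/-c[2]+K[1,2]); print(u,v)
cv2.imwrite("pics/s2.png",cv2.resize(p["image"][v-40:v+40,u-50:u+50],None,fx=7,fy=7,interpolation=cv2.INTER_CUBIC))
# all tool points: lowest z near the fingers
m=(np.hypot(W[...,0]-g[0],W[...,1]-g[1])<.07)&(W[...,2]>.06)
T=np.array(o["tool_rot"]); L=(W[m]-o["position"])@T
hs=cv2.cvtColor(p["image"],cv2.COLOR_BGR2HSV)[m]; b=(hs[:,1]>120)&(hs[:,2]>100)
print("brass z",np.percentile(L[b,2],[1,50,99]),"x",np.percentile(L[b,0],[1,99]),"y",np.percentile(L[b,1],[1,99])); print("other z",np.percentile(L[~b,2],[90,95,99,100]))
E
```

```text
time_s: 4.75
position: [0.4868, -0.2284, 0.3304]
tool_rot: [[0.196, 0.981, -0.0], [0.981, -0.196, 0.0], [0.0, -0.0, -1.0]]
ft_force: [0.4, 0.6, -5.4]
grip_width: 0.0279
gripper_force: 70.1
4.75 [ 0.4868 -0.2284  0.3304] w 0.0279 g 70.1 f [ 0.4  0.6 -5.4] q [-38.  24.  83.   0.  72. -26.]
286 239
brass z [0.12040744 0.16121939 0.18110471] x [-0.03326896  0.04353228] y [-0.01372568  0.01604136]
other z [0.09439672 0.11852908 0.15443725 0.18120907]
```

View pics/s2.png

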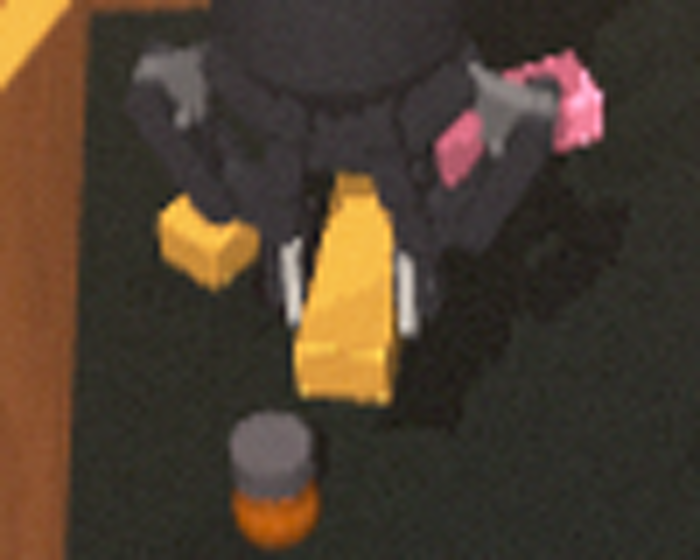

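```bash
cat > rack.py <<'E'
from h import *
az=np.radians(82.72); t=.5
h=np.array([np.cos(az),np.sin(az),0]); k=np.array([0,0,1.])
X=np.cos(t)*h+np.sin(t)*k; Z=-np.sin(t)*h+np.cos(t)*k; Y=np.cross(Z,X); S=np.c_[X,Y,Z]
O=np.array([.517,.2931,0])-.126*h+.03*k
TR=np.c_[X,-Y,-Z]   # tool axes on the deck
def at(x,y,z): return O+S@np.array([x,y,z])
E
python3 -c "
from rack import *
print(O,at(.19,.033,.30),at(.19,.033,.182)); row(TR,at(.19,.033,.30))"
```

```text
[0.50103349 0.16811572 0.03      ] [0.47120301 0.19502574 0.38436562] [0.47837175 0.25114191 0.28081088]
 turn [ 0.11   3.57  -0.497] shift [13.739 -3.28  -1.804]
```

```bash
python3 -m creep '0 0 0 0.8 -0.2 -1 20; 0 0.1 0 2 -0.5 -1.7 20; 0 0.4 -0.1 3.3 -0.8 -1.8 20; 0 0.8 -0.1 4.6 -1.1 -1.8 20; 0 1.2 -0.2 5.9 -1.4 -1.8 20; 0.05 1.6 -0.2 7.2 -1.7 -1.8 20; 0.05 2 -0.3 8.5 -2 -1.8 20; 0.1 2.5 -0.4 9.8 -2.3 -1.8 20; 0.1 2.9 -0.4 11.2 -2.7 -1.8 20; 0.11 3.3 -0.5 12.5 -3 -1.8 20; 0.11 3.5 -0.5 13.4 -3.2 -1.8 20; 0.11 3.57 -0.5 13.74 -3.28 -1.8 20'
python3 -m creep '0 0 0 0 0 0 20; 0 0 0 0 0 0 20; 0 0 0 0 0 0 20'
python3 - <<'E'
from rack import *
st(); p=get_image("wrist"); W=cloud(p); np.savez("wr",W=W,im=p["image"]); cv2.imwrite("pics/wr.png",p["image"])
L=(W-O)@S
m=(L[...,0]>.15)&(L[...,0]<.29)&(abs(L[...,1])<.07)&(abs(L[...,2])<.03); P=L[m]
A=np.c_[P[:,:2],np.ones(len(P))]; zz=P[:,2]
for _ in range(8):
    s,*_=np.linalg.lstsq(A,zz,rcond=None); e=zz-A@s; g=abs(e)<.002; A,zz=A[g],zz[g]
print("plane (dz/dx,dz/dy,z0)",s,len(zz))
E=P[:,2]-np.c_[P[:,:2],np.ones(len(P))]@s
for lo in (.15,.18,.21,.24,.27):
    q=(P[:,0]>lo)&(P[:,0]<lo+.03); n=[]
    H,b=np.histogram(P[q&(E>.003)&(E<.008),1],bins=np.arange(-.07,.0701,.002)); print(lo,[(round(float(b[i]+.001)*1000),int(H[i])) for i in range(len(H)) if H[i]>20])
E
```

```text
time_s: 6.0
position: [0.4709, 0.1968, 0.3829]
tool_rot: [[0.11, 0.992, 0.058], [0.872, -0.124, 0.474], [0.478, -0.002, -0.879]]
ft_force: [0.4, -1.6, -4.5]
grip_width: 0.0281
gripper_force: 71.2
time_s: 6.3
position: [0.4717, 0.1938, 0.3844]
tool_rot: [[0.112, 0.992, 0.062], [0.872, -0.128, 0.473], [0.477, 0.001, -0.879]]
ft_force: [-0.6, -0.2, -5.9]
grip_width: 0.0279
gripper_force: 71.2
6.3 [0.4717 0.1938 0.3844] w 0.0279 g 71.2 f [-0.6 -0.2 -5.9] q [ 4. 17. 86. 29. 72.  4.]
plane (dz/dx,dz/dy,z0) [ 7.46542569e-05 -2.89056618e-04 -1.17359116e-03] 20467
0.15 [(-55, 22), (-53, 93), (-51, 111)]
0.18 [(-55, 22), (-53, 108), (-51, 113)]
0.21 [(-55, 29), (-53, 115), (-51, 124), (13, 100), (15, 99), (53, 102), (55, 100)]
0.24 [(-53, 121), (-51, 138), (-49, 23), (13, 128), (15, 132), (51, 35), (53, 130), (55, 93)]
0.27 [(-53, 90), (-51, 98), (13, 93), (15, 95), (51, 27), (53, 94), (55, 75)]
```

View pics/wr.png

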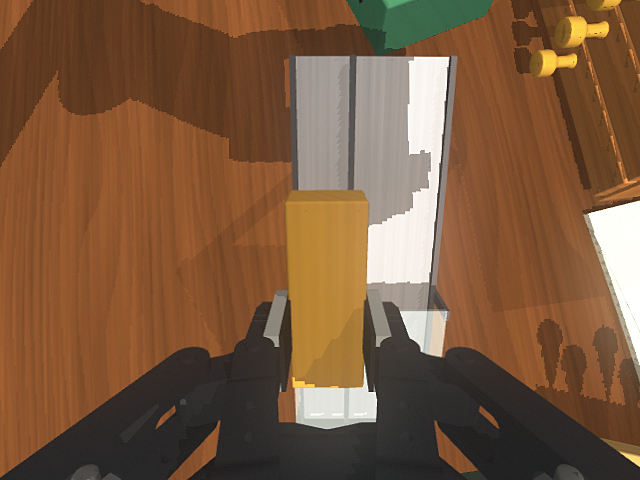

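```bash
sed -i 's/+.03\*k$/+.03*k+.001*Y-.0012*Z/' rack.py; cat > bar.py <<'E'
from rack import *
def bar(p=None,t=22,rot=True):
    "held blank: pose of its top face in the slope frame"
    o=env.observe(); p=p or get_image("wrist"); W=cloud(p); T=np.array(o["tool_rot"])
    L=(W-o["position"])@T; hsv=cv2.cvtColor(p["image"],cv2.COLOR_BGR2HSV); br=(hsv[...,1]>110)&(hsv[...,2]>80)
    m=br&(abs(L[...,0])<.06)&(abs(L[...,1])<.034)&(L[...,2]>.145)&(L[...,2]<.172); P=L[m]
    A=np.c_[P[:,:2],np.ones(len(P))]; z=P[:,2]
    for _ in range(8):
        s,*_=np.linalg.lstsq(A,z,rcond=None); g=abs(z-A@s)<.002; A,z=A[g],z[g]
    print("top face in tool: dz/dx dz/dy z0",s.round(4),len(z)); q=A[:,:2]
    print("rect in tool",cv2.minAreaRect((q*1000).astype(np.float32)))
    Q=(np.c_[A[:,:2],z]@T.T+o["position"]-O)@S; print("rect in slope",cv2.minAreaRect((Q[:,:2]*1000).astype(np.float32)),"z",np.median(Q[:,2]).round(4))
    xs=np.arange(Q[:,0].min()+.006,Q[:,0].max()-.006,.01)
    print("y mid",[(round(x,3),round(float(np.percentile(Q[abs(Q[:,0]-x)<.004,1],[1,99]).mean()),4)) for x in xs])
if __name__=="__main__": bar()
E
python3 bar.py
```

```text
top face in tool: dz/dx dz/dy z0 [ 0.0046 -0.0004  0.1591] 14363
rect in tool ((10.224159240722656, 1.045670509338379), (30.240360260009766, 80.51753997802734), 89.35735321044922)
rect in slope ((199.06005859375, 29.942190170288086), (80.52174377441406, 30.23909568786621), 0.63137286901474) z 0.1428
y mid [(np.float64(0.165), 0.0297), (np.float64(0.175), 0.0298), (np.float64(0.185), 0.0298), (np.float64(0.195), 0.0299), (np.float64(0.205), 0.0301), (np.float64(0.215), 0.0301), (np.float64(0.225), 0.0302)]
```

```bash
cat > tg.py <<'E'
from rack import *
import sys
yaw,dx,dy,dz=map(float,sys.argv[1:5])   # wanted change in slope axes: deg, mm
o=env.observe(); print("tilt err in tool",Ro.from_matrix(np.array(o["tool_rot"]).T@TR).as_rotvec(degrees=True).round(2)); 
R=Ro.from_rotvec(np.radians(yaw)*Z).as_matrix()@np.array(o["tool_rot"])
zt=-Z; z=R[:,2]; R=Ro.from_rotvec(np.cross(z,zt)).as_matrix()@R   # square to the deck
row(R,o["position"]+S@np.array([dx,dy,dz])/1000)
E
python3 tg.py -0.6 0 3.1 -108
```

```text
tilt err in tool [ 0.13  0.11 -0.  ]
 turn [0.017 0.014 0.075] shift [ 0.007 -0.112  3.6  ]
```

```bash
python3 -m creep '0 0 0.075 0 -0.11 0.6 20; 0 0 0.075 0 -0.11 1.3 20; 0 0 0.075 0 -0.11 2 20; 0 0 0.075 0 -0.11 2.7 20; 0 0 0.075 0 -0.11 3.2 20; 0.01 0.01 0.075 0 -0.11 3.5 20; 0.01 0.01 0.075 0 -0.11 3.6 20; 0.01 0.01 0.075 0 -0.11 3.6 20; 0.01 0.01 0.075 0 -0.11 3.6 20'; python3 bar.py; python3 - <<'E'
from rack import *
p=get_image("wrist");W=cloud(p); L=(W-O)@S
for lo in (.2,.22,.24,.26):
    q=L[(L[...,0]>lo)&(L[...,0]<lo+.02)&(L[...,2]>.003)&(L[...,2]<.008)&(abs(L[...,1])<.07),1] if False else L[(L[...,0]>lo)&(L[...,0]<lo+.02)&(L[...,2]>.0035)&(L[...,2]<.008)&(abs(L[...,1])<.07)][:,1]
    print(lo,[(c,np.median(q[abs(q-c)<.006]).round(4),int((abs(q-c)<.006).sum())) for c in (-.053,.013,.053)])
m=(abs(L[...,0]-.26)<.03)&(abs(L[...,1]+.02)<.025)&(abs(L[...,2])<.02); print("deck z",np.median(L[m][:,2]))
E
```

```text
time_s: 7.3
position: [0.4751, 0.2461, 0.2907]
tool_rot: [[0.12, 0.991, 0.063], [0.869, -0.135, 0.476], [0.48, -0.003, -0.877]]
ft_force: [1.0, -0.3, -5.1]
grip_width: 0.0284
gripper_force: 71.1
top face in tool: dz/dx dz/dy z0 [0.005  0.0007 0.1591] 14365
rect in tool ((10.168685913085938, 1.092820167541504), (30.25543975830078, 80.77337646484375), 89.32749938964844)
rect in slope ((200.26617431640625, 33.11729431152344), (80.76082611083984, 30.260242462158203), 0.115369513630867) z 0.0353
y mid [(np.float64(0.166), 0.0332), (np.float64(0.176), 0.0332), (np.float64(0.186), 0.0332), (np.float64(0.196), 0.0331), (np.float64(0.206), 0.0332), (np.float64(0.216), 0.0332), (np.float64(0.226), 0.0331)]
0.2 [(-0.053, np.float64(-0.0529), 433), (0.013, np.float64(0.0129), 372), (0.053, np.float64(0.0533), 285)]
0.22 [(-0.053, np.float64(-0.053), 466), (0.013, np.float64(0.0129), 413), (0.053, np.float64(0.0531), 360)]
0.24 [(-0.053, np.float64(-0.0528), 517), (0.013, np.float64(0.0129), 484), (0.053, np.float64(0.0526), 461)]
0.26 [(-0.053, np.float64(-0.0529), 561), (0.013, np.float64(0.0129), 524), (0.053, np.float64(0.0525), 527)]
deck z -2.255349667763694e-05
```

```bash
python3 -m creep '0 0 0 0 0 0.15 20; 0 0 0 0 0 0.28 20; 0 0 0 0 0 0.36 20; 0 0 0 0 0 0.4 20; 0 0 0 0 0 0.4 20;0 0 0 0 0 0.4 20'; python3 -m creep '0 0 0 0 0 0.02 20; 0 0 0 0 0 0.02 20' | grep force; python3 -m creep '0 0 0 0 0 0.02 20; 0 0 0 0 0 0.02 20' | grep force;  python3 bar.py | grep slope
```

```text
time_s: 8.0
position: [0.4757, 0.2522, 0.2796]
tool_rot: [[0.12, 0.991, 0.061], [0.869, -0.135, 0.476], [0.479, -0.004, -0.878]]
ft_force: [0.6, -0.3, -5.3]
grip_width: 0.0285
gripper_force: 71.2
ft_force: [-1.0, 0.5, -4.8]
gripper_force: 71.2
ft_force: [-1.8, -4.0, 0.4]
gripper_force: 72.0
rect in slope ((200.0816650390625, 33.539390563964844), (80.62681579589844, 30.13999366760254), 0.08122121542692184) z 0.022
```

```bash
python3 -m creep '0 0 0 0 0 0 32; 0 0 0 0 0 0 38; 0 0 0 0 0 0 46; 0 0 0 0 0 0 46; 0 0 0 0 0 -0.5 46; 0 0 0 0 0 -1.5 46; 0 0 0 0 0 -2.5 46; 0 0 0 0 0 -4 46; 0 0 0 0 0 -4 46;0 0 0 0 0 -4 46'
cat > chk.py <<'E'
from rack import *
for n in ("top","side"):
    p=get_image(n);W=cloud(p);L=(W-O)@S; hsv=cv2.cvtColor(p["image"],cv2.COLOR_BGR2HSV)
    m=(hsv[...,1]>60)&(hsv[...,0]>15)&(hsv[...,0]<35)&(L[...,0]>-.01)&(L[...,0]<.31)&(abs(L[...,1])<.056)&(abs(L[...,2]-.02)<.03)
    k,l,s,c=cv2.connectedComponentsWithStats(m.astype(np.uint8))
    for i in range(1,k):
        if s[i,4]>60: P=L[l==i]; print(n,s[i,4],"x",np.percentile(P[:,0],[2,98]).round(3),"y",np.percentile(P[:,1],[2,98]).round(3),"z",np.median(P[:,2]).round(3))
    cv2.imwrite(f"pics/chk_{n}.png",cv2.resize(p["image"][195:290,20:195] if n=="top" else p["image"][60:210,200:390],None,fx=4,fy=4,interpolation=cv2.INTER_CUBIC))
st()
E
python3 chk.py
```

```text
time_s: 9.45
position: [0.4683, 0.1955, 0.3843]
tool_rot: [[0.12, 0.991, 0.063], [0.869, -0.136, 0.476], [0.48, -0.002, -0.877]]
ft_force: [-0.2, -0.3, -0.4]
grip_width: 0.0463
gripper_force: 0.0
9.55 [0.4683 0.1959 0.3828] w 0.046 g 0.0 f [-0.1  0.8 -0.5] q [ 5. 17. 87. 30. 72.  4.]
```

View pics/chk_side.png

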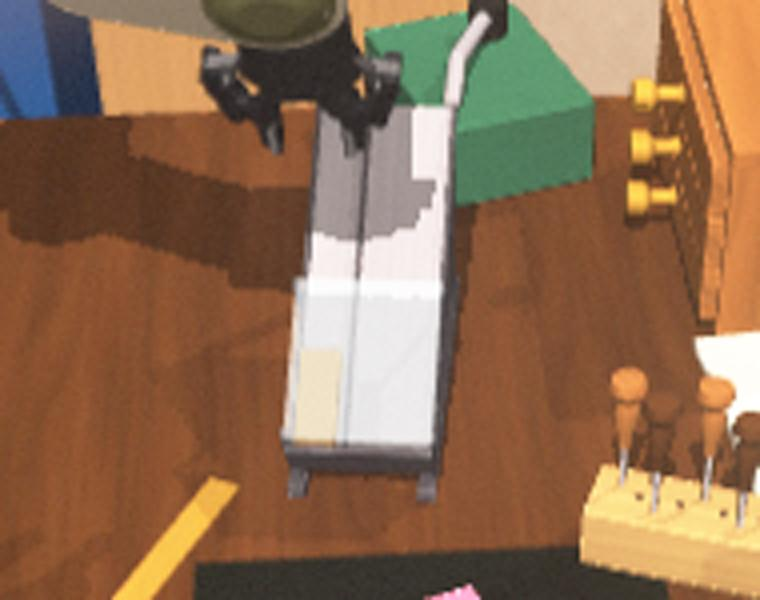

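```bash
python3 -c "
from h import *
row(down(47.3),[.4345,-.0416,.33])"
```

```text
turn [ 1.681 -3.316 -6.742] shift [-7.863 -0.039 -2.286]
```

```bash
python3 -m creep '0.17 -0.33 -0.67 -1 0 -0.5 57; 0.34 -0.66 -1.35 -2 0 -1 57; 0.5 -1 -2.02 -3 0 -1.4 57; 0.67 -1.33 -2.7 -4 0 -1.7 57; 0.84 -1.66 -3.37 -5 0 -2 57; 1.01 -1.99 -4.05 -6 0 -2.2 57; 1.18 -2.32 -4.72 -7 0 -2.29 57; 1.34 -2.65 -5.39 -7.86 -0.04 -2.29 57; 1.51 -2.98 -6.07 -7.86 -0.04 -2.29 57; 1.68 -3.32 -6.74 -7.86 -0.04 -2.29 57; 1.68 -3.32 -6.74 -7.86 -0.04 -2.29 57; 1.68 -3.32 -6.74 -7.86 -0.04 -2.29 57' | head -3
python3 w.py ws .4345 -.0416 .045; python3 -c "
import numpy as np,cv2
a=np.load('ws.npz');W=a['W'];m=(W[...,2]>.02)&(W[...,2]<.034)&(np.hypot(W[...,0]-.46,W[...,1]+.07)<.03)
h=cv2.cvtColor(a['im'],cv2.COLOR_BGR2HSV);m&=h[...,1]<100
print(cv2.minEnclosingCircle((W[m][:,:2]*1000).astype(np.float32)),m.sum())"
```

```text
time_s: 10.75
position: [0.4347, -0.0414, 0.3304]
tool_rot: [[-0.734, 0.68, 0.0], [0.68, 0.734, 0.002], [0.001, 0.001, -1.0]]
2268 0.022960084302186407 ((433.4869689941406, -38.925010681152344), (44.67897033691406, 30.197776794433594), 48.18522644042969) [ 0.43320637 -0.03827513]
10.8 [ 0.4347 -0.0415  0.3306] w 0.057 g 0.0 f [ 0.3 -0.6  0. ] q [-21.  15.  98.   0.  67. -68.]
((460.35467529296875, -66.88694763183594), 11.815863609313965) 570
```

```bash
python3 -c "
from h import *
row(down(47.8),[.4338,-.0398,.179])"
```

```text
turn [ 0.01  -0.003 -0.077] shift [0.059 0.014 5.052]
```

```bash
python3 -m creep '0 0 -0.07 0.06 0 1 57; 0 0 -0.07 0.06 0 2 57; 0 0 -0.07 0.06 0 3 57; 0 0 -0.07 0.06 0 4 57; 0 0 -0.07 0.06 0.01 4.6 57; 0 0 -0.07 0.06 0.01 4.9 57; 0 0 -0.07 0.06 0.01 5.05 57; 0 0 -0.07 0.06 0.01 5.05 40; 0 0 -0.07 0.06 0.01 5.05 40; 0 0 -0.07 0.06 0.01 5.05 40; 0 0 -0.07 0.06 0.01 5.05 40;0 0 -0.07 0.06 0.01 5.05 40' 60
python3 -m creep '0 0 0 0 0 0 35; 0 0 0 0 0 -0.3 35; 0 0 0 0 0 -1 35; 0 0 0 0 0 -2 35; 0 0 0 0 0 -3.2 35; 0 0 0 0 0 -4.4 35; 0 0 0 0 0 -5.5 35; 0 0 0 0 0 -6.3 35; 0 0 0 0 0 -6.3 35;0 0 0 0 0 -6.3 35'; python3 -c "
from rack import *
R=np.c_[Y,X,-Z]; print(np.linalg.det(R)); row(R,at(.21,.033,.30))"; python3 bar.py | grep tool
```

```text
time_s: 12.0
position: [0.4339, -0.0405, 0.1799]
tool_rot: [[-0.741, 0.671, 0.003], [0.671, 0.741, -0.001], [-0.002, 0.001, -1.0]]
ft_force: [-0.6, 1.3, 2.2]
grip_width: 0.0436
gripper_force: 61.7
time_s: 13.0
position: [0.433, -0.0402, 0.3682]
tool_rot: [[-0.741, 0.671, 0.002], [0.671, 0.741, -0.0], [-0.001, 0.001, -1.0]]
ft_force: [-0.2, 0.4, -3.5]
grip_width: 0.0434
gripper_force: 61.8
1.0000000000000004
 turn [-3.465  1.101 -4.266] shift [ 4.693  7.144 -0.823]
top face in tool: dz/dx dz/dy z0 [ 0.0545 -0.0007  0.157 ] 5474
rect in tool ((2.193484306335449, 0.7490634918212891), (44.9450569152832, 30.05374526977539), 89.5889892578125)
```

```bash
python3 -m creep '-0.3 0.1 -0.4 0.4 0.6 -1 35; -0.7 0.2 -0.85 0.9 1.4 -1 35; -1 0.3 -1.3 1.4 2.1 -1 35; -1.4 0.44 -1.7 1.9 2.9 -0.9 35; -1.73 0.55 -2.13 2.35 3.6 -0.85 35; -2.1 0.66 -2.56 2.8 4.3 -0.82 35; -2.4 0.77 -3 3.3 5 -0.82 35; -2.8 0.88 -3.4 3.8 5.8 -0.82 35; -3.1 1 -3.85 4.2 6.5 -0.82 35; -3.46 1.1 -4.26 4.69 7.14 -0.82 35; -3.46 1.1 -4.26 4.69 7.14 -0.82 35; -3.46 1.1 -4.26 4.69 7.14 -0.82 35'|head -2; python3 -m creep '0 0 0 0 0 0 35; 0 0 0 0 0 0 35'|head -2; python3 bar.py; python3 -c "
from rack import *
R=np.c_[Y,X,-Z];row(R,at(.21,.033,.30)); st()"
```

```text
time_s: 14.25
position: [0.4728, 0.2129, 0.3916]
time_s: 14.45
position: [0.473, 0.2122, 0.3928]
top face in tool: dz/dx dz/dy z0 [0.0537 0.0025 0.1573] 5495
rect in tool ((1.9853839874267578, 0.6338329315185547), (30.039255142211914, 44.998355865478516), 0.04027582332491875)
rect in slope ((209.6243896484375, 34.35350799560547), (30.038442611694336, 44.99644088745117), 89.8377456665039) z 0.1431
y mid [(np.float64(0.193), 0.0345), (np.float64(0.203), 0.0344), (np.float64(0.213), 0.0344), (np.float64(0.223), 0.0344)]
 turn [-0.009  0.005 -0.014] shift [0.019 0.023 0.014]
14.5 [0.473  0.2123 0.3929] w 0.0433 g 62.6 f [-0.4 -0.1 -2.4] q [  7.  18.  85.  29.  73. -84.]
```

```bash
python3 -m creep '0 0.1 0 -0.1 0 0 35; 0 0.25 0 -0.2 0 0.3 35; 0 0.385 0 -0.33 0 1 35; 0 0.385 0 -0.33 0 1.8 35; 0 0.385 0 -0.33 0 2.5 35; 0 0.385 0 -0.33 0 3 35; 0 0.385 0 -0.33 0 3.3 35;0 0.385 0 -0.33 0 3.4 35; 0 0.385 0 -0.33 0 3.4 35; 0 0.385 0 -0.33 0 3.4 35'; sed -i 's/    xs=np/    B,*_=np.linalg.lstsq(np.c_[Q[:,:2],np.ones(len(Q))],Q[:,2],rcond=None); print("slope tilt dz\/dx dz\/dy",B[:2].round(4))\n    xs=np/' bar.py; python3 bar.py
```

```text
time_s: 15.5
position: [0.4891, 0.2598, 0.3042]
tool_rot: [[-0.994, 0.112, 0.009], [0.102, 0.871, 0.481], [0.046, 0.479, -0.877]]
ft_force: [0.2, -0.2, -2.2]
grip_width: 0.0433
gripper_force: 62.6
top face in tool: dz/dx dz/dy z0 [0.0498 0.0019 0.1572] 5500
rect in tool ((2.0830860137939453, 0.6237983703613281), (30.12607192993164, 44.93523406982422), 0.070858895778656)
rect in slope ((210.5288543701172, 32.782508850097656), (30.176164627075195, 44.93458557128906), 89.92131805419922) z 0.0419
slope tilt dz/dx dz/dy [-0.0023  0.0023]
y mid [(np.float64(0.194), 0.0327), (np.float64(0.204), 0.0327), (np.float64(0.214), 0.0328), (np.float64(0.224), 0.0328)]
```

```bash
python3 -m creep '0 0 0 -0.01 0 0.2 35; 0 0 0 -0.02 0 0.4 35; 0 0 0 -0.03 0 0.52 35; 0 0 0 -0.03 0 0.58 35; 0 0 0 -0.03 0 0.61 35; 0 0 0 -0.03 0 0.61 35; 0 0 0 -0.03 0 0.61 35' | grep force; python3 -m creep '0 0 0 0 0 0.02 35; 0 0 0 0 0 0.02 35' | grep force; python3 -m creep '0 0 0 0 0 0.02 35; 0 0 0 0 0 0.02 35' | grep force;  python3 bar.py | grep slope
```

```text
ft_force: [0.6, -0.8, -2.6]
gripper_force: 62.6
ft_force: [0.2, -0.7, -2.4]
gripper_force: 62.6
ft_force: [-1.2, -4.2, 2.5]
gripper_force: 63.4
rect in slope ((210.33450317382812, 33.146732330322266), (30.09197235107422, 44.99468994140625), 89.95907592773438) z 0.0224
slope tilt dz/dx dz/dy [-0.0028 -0.001 ]
```

```bash
python3 -m creep '0 0 0 0 0 0 47; 0 0 0 0 0 0 52; 0 0 0 0 0 0 54; 0 0 0 0 0 0 54; 0 0 0 0.01 0 -0.15 54; 0 0 0 0.02 0 -0.35 54; 0 0 0 0.03 0 -0.6 54; 0 0 0 0.05 0 -1 54; 0 0 0 0.1 0 -2 54; 0 0 0 0.15 0 -3 54; 0 0 0 0.2 0 -4 54; 0 0 0 0.2 0 -4 54'; python3 chk.py
```

```text
time_s: 17.9
position: [0.4831, 0.2108, 0.3962]
tool_rot: [[-0.994, 0.11, 0.015], [0.103, 0.87, 0.482], [0.04, 0.48, -0.876]]
ft_force: [-0.0, -0.1, -0.5]
grip_width: 0.0543
gripper_force: 0.0
18.0 [0.4829 0.2118 0.3926] w 0.0542 g 0.0 f [ 0.8  0.8 -2.1] q [  6.  19.  83.  29.  76. -84.]
```

View pics/chk_side.png

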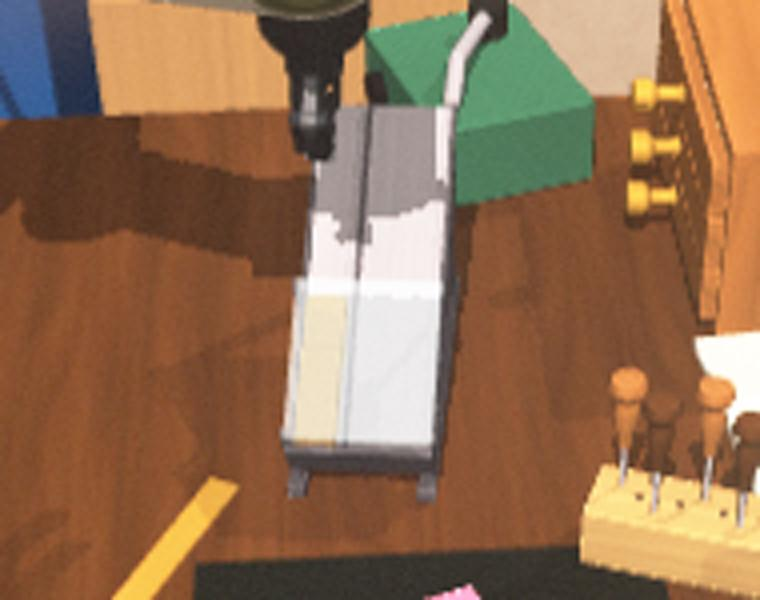

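```bash
python3 -c "
from h import *
row(down(-15.5),[.648,-.147,.34])"
```

```text
turn [ 2.343 -3.334 12.078] shift [ -6.776 -10.637  -4.163]
```

```bash
python3 -m creep '0.2 -0.28 1 -0.5 -0.8 -0.8 75; 0.39 -0.56 2 -1.1 -1.8 -1.6 75; 0.59 -0.83 3 -1.7 -2.7 -2.4 75; 0.78 -1.11 4 -2.3 -3.6 -3 75; 0.98 -1.39 5 -2.9 -4.5 -3.4 75; 1.17 -1.67 6 -3.4 -5.3 -3.7 75; 1.37 -1.94 7 -4 -6.2 -3.9 75; 1.56 -2.22 8 -4.5 -7.1 -4 75; 1.76 -2.5 9 -5.1 -8 -4.1 75; 1.95 -2.78 10 -5.7 -8.9 -4.16 75; 2.15 -3.06 11 -6.2 -9.8 -4.16 75; 2.34 -3.33 12.08 -6.78 -10.64 -4.16 75' | head -3; python3 -m creep '0 0 0 0 0 0 75; 0 0 0 0 0 0 75' | head -2
python3 w.py wo .648 -.147 .05; python3 -c "
from h import *
row(down(-25),[.648,-.147,.179])
a=np.load('wo.npz');W=a['W'];m=(W[...,2]>.008)&(W[...,2]<.018)&(np.hypot(W[...,0]-.661,W[...,1]+.1)<.05)
h=cv2.cvtColor(a['im'],cv2.COLOR_BGR2HSV);m&=h[...,1]<60
print(cv2.minAreaRect((W[m][:,:2]*1000).astype(np.float32)),m.sum())"
```

```text
time_s: 19.2
position: [0.649, -0.1472, 0.337]
tool_rot: [[0.265, 0.964, -0.003], [0.964, -0.265, 0.001], [0.001, -0.004, -1.0]]
time_s: 19.4
position: [0.6487, -0.1463, 0.3375]
3793 0.023037892032328033 ((648.7694702148438, -145.14622497558594), (54.4354362487793, 54.959625244140625), 77.50215911865234) [ 0.64910324 -0.14411091]
19.45 [ 0.6485 -0.1458  0.3385] w 0.0745 g 0.0 f [-0.7  0.   0.8] q [-23.  36.  60.   0.  84.  -8.]
 turn [-0.009 -0.019  1.261] shift [-0.059  0.     5.315]
((661.5453491210938, -97.62895965576172), (18.07240104675293, 69.32038879394531), 64.57215881347656) 2102
```

```bash
python3 -m creep '0 0 0.6 0 0 1 75; 0 0 1.26 -0.02 0 2 75; 0 0 1.26 -0.02 0 3 75; 0 0 1.26 -0.02 0 4 75; 0 0 1.26 -0.02 0 4.7 75; 0 0 1.26 -0.02 0 5.1 75; 0 0 1.26 -0.02 0 5.34 75; 0 0 1.26 -0.02 0 5.34 50; 0 0 1.26 -0.02 0 5.34 50; 0 0 1.26 -0.02 0 5.34 50; 0 0 1.26 -0.02 0 5.34 50;0 0 1.26 -0.02 0 5.34 50' 80
python3 -m creep '0 0 0 0 0 0 48; 0 0 0 0 0 0 48; 0 0 0 0 0 -0.3 48; 0 0 0 0 0 -1 48; 0 0 0 0 0 -2 48; 0 0 0 0 0 -3.2 48; 0 0 0 0 0 -4.4 48; 0 0 0 0 0 -5.5 48; 0 0 0 0 0 -6.3 48; 0 0 0 0 0 -6.3 48;0 0 0 0 0 -6.3 48'; python3 -c "
from rack import *
row(TR,at(.2,-.02,.30))"; python3 bar.py | grep tool
```

```text
time_s: 20.65
position: [0.6487, -0.1467, 0.1803]
tool_rot: [[0.424, 0.905, 0.002], [0.905, -0.424, 0.001], [0.002, 0.002, -1.0]]
ft_force: [-2.7, 1.5, 6.2]
grip_width: 0.0527
gripper_force: 85.2
time_s: 21.75
position: [0.6482, -0.1471, 0.3668]
tool_rot: [[0.425, 0.905, -0.001], [0.905, -0.425, 0.002], [0.002, -0.002, -1.0]]
ft_force: [-0.4, -0.4, -6.1]
grip_width: 0.0526
gripper_force: 85.2
 turn [ 0.547  3.537 -2.187] shift [ 8.649 -8.63  -0.681]
top face in tool: dz/dx dz/dy z0 [ 0.0124 -0.0012  0.1573] 13417
rect in tool ((1.8677005767822266, 1.7861957550048828), (55.66370391845703, 55.37733840942383), 86.53874969482422)
```

```bash
python3 -m creep '0.05 0.3 -0.2 0.6 -0.6 -1 48; 0.1 0.65 -0.4 1.3 -1.3 -1.3 48; 0.15 1 -0.6 2.1 -2.1 -1.3 48; 0.2 1.3 -0.8 2.9 -2.9 -1.2 48; 0.25 1.65 -1 3.7 -3.7 -1.1 48; 0.3 2 -1.2 4.5 -4.5 -1 48; 0.35 2.3 -1.4 5.3 -5.3 -0.9 48; 0.4 2.65 -1.6 6.1 -6.1 -0.8 48; 0.45 2.95 -1.8 6.9 -6.9 -0.7 48; 0.5 3.25 -2 7.7 -7.7 -0.68 48; 0.55 3.54 -2.19 8.65 -8.63 -0.68 48; 0.55 3.54 -2.19 8.65 -8.63 -0.68 48' | head -2;  python3 -m creep '0 0 0 0 0 0 48; 0 0 0 0 0 0 48; 0 0 0 0 0 0 48' | head -2; python3 bar.py; python3 -c "
from rack import *
row(TR,at(.2,-.02,.30))"
```

```text
time_s: 23.0
position: [0.5222, 0.2009, 0.3869]
time_s: 23.3
position: [0.5246, 0.1969, 0.3881]
top face in tool: dz/dx dz/dy z0 [ 0.0145 -0.0007  0.1575] 13079
rect in tool ((1.7505474090576172, 1.1986961364746094), (53.014766693115234, 55.66629409790039), 89.96159362792969)
rect in slope ((200.98890686035156, -21.998037338256836), (55.665103912353516, 53.014915466308594), 0.0017803871305659413) z 0.1429
slope tilt dz/dx dz/dy [-0.0152 -0.0012]
y mid [(np.float64(0.179), -0.0223), (np.float64(0.189), -0.0221), (np.float64(0.199), -0.0219), (np.float64(0.209), -0.0221), (np.float64(0.219), -0.0222)]
 turn [ 0.006  0.003 -0.004] shift [ 0.018 -0.023  0.018]
```

```bash
python3 -m creep '0 0.05 0 0 -0.07 0.6 48; 0 0.1 0 0 -0.07 1.3 48; 0 0.11 0 0 -0.07 2 48; 0 0.11 0 0 -0.07 2.7 48; 0 0.11 0 0 -0.07 3.2 48; 0 0.11 0 0 -0.07 3.5 48; 0 0.11 0 0 -0.07 3.6 48; 0 0.11 0 0 -0.07 3.6 48; 0 0.11 0 0 -0.07 3.6 48'|head -2; python3 bar.py
```

```text
time_s: 24.25
position: [0.5289, 0.2491, 0.2947]
top face in tool: dz/dx dz/dy z0 [0.0155 0.0003 0.1575] 13007
rect in tool ((1.735330581665039, 1.1349372863769531), (52.89290237426758, 55.672725677490234), 89.9026107788086)
rect in slope ((204.7296905517578, -19.83100128173828), (55.678131103515625, 52.896148681640625), 0.15665042400360107) z 0.0359
slope tilt dz/dx dz/dy [ 0.0004 -0.0017]
y mid [(np.float64(0.183), -0.0198), (np.float64(0.193), -0.0199), (np.float64(0.203), -0.0198), (np.float64(0.213), -0.02), (np.float64(0.223), -0.0198)]
```

Underside 13.7 mm above the deck, centred and flat.

```bash
python3 -m creep '0 0 0 0 0 0.15 48; 0 0 0 0 0 0.28 48; 0 0 0 0 0 0.36 48; 0 0 0 0 0 0.41 48; 0 0 0 0 0 0.41 48;0 0 0 0 0 0.41 48'|grep force; python3 -m creep '0 0 0 0 0 0.02 48; 0 0 0 0 0 0.02 48' | grep force; python3 -m creep '0 0 0 0 0 0.02 48; 0 0 0 0 0 0.02 48' | grep force;  python3 bar.py | grep slope
```

```text
ft_force: [-0.6, -0.1, -5.4]
gripper_force: 86.3
ft_force: [0.0, -1.0, -4.5]
gripper_force: 86.3
ft_force: [-0.8, -0.9, -2.3]
gripper_force: 86.8
rect in slope ((204.91983032226562, -19.458627700805664), (55.39012908935547, 52.96308135986328), 0.17261332273483276) z 0.022
slope tilt dz/dx dz/dy [-0.0084 -0.0004]
```

```bash
python3 -m creep '0 0 0 0 0 0.01 48; 0 0 0 0 0 0.01 60; 0 0 0 0 0 0.01 70; 0 0 0 0 0 0 74; 0 0 0 0 0 0 74; 0 0 0 0 0 -0.5 74; 0 0 0 0 0 -1.5 74; 0 0 0 0 0 -2.5 74; 0 0 0 0 0 -4 74; 0 0 0 0 0 -4 74;0 0 0 0 0 -4 74;0 0 0 0 0 -4 74'; python3 chk.py
```

```text
time_s: 26.55
position: [0.5218, 0.1973, 0.386]
tool_rot: [[0.11, 0.992, 0.062], [0.863, -0.126, 0.489], [0.493, -0.0, -0.87]]
ft_force: [-0.5, 0.9, -0.7]
grip_width: 0.074
gripper_force: 0.0
26.65 [0.5219 0.1976 0.3856] w 0.0737 g 0.0 f [-0.5  0.5 -0.1] q [ 4. 22. 79. 30. 75.  5.]
```

View pics/chk_side.png

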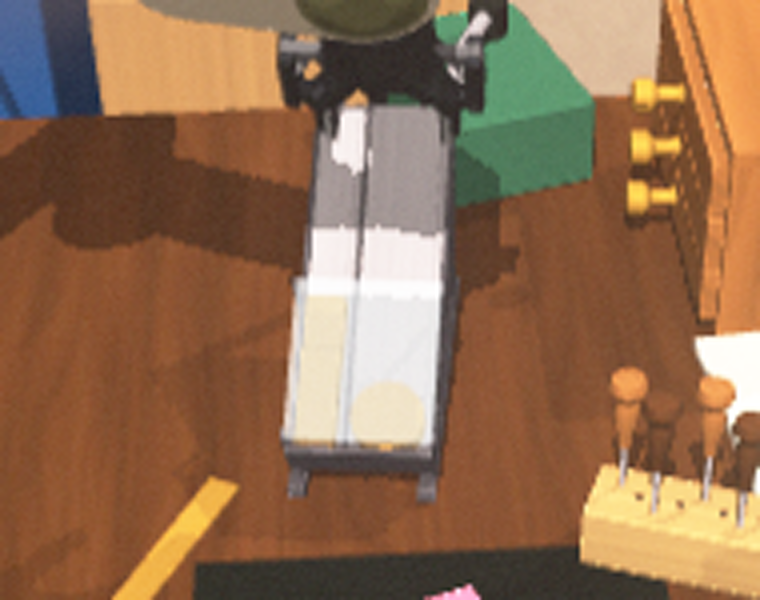

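The side view shows the long and short bars end to end in the narrow lane (x ≈ 322, rows 295–445). The round blank sits at the foot of the wide lane (388,410). The gripper is clear of everything.

```bash
python3 -c "
from rig import job; print(job.close_job())"
```

```text
the job is handed in; nothing more can be done
None
```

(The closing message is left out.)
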